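# Push the upright into the tray stand

### The job

Get the tray stand ready for its upper tier: lift the grey dust plug out of the stand's socket and put it in the white dish, then take the tallest plain brass upright out of the wooden rack and push it straight down into the socket, past the stiff grip ring, until it is fully home on the bottom. Feel for the bottom and do not force it (a push of over about 35 N breaks the stand), let go of it standing there, and leave the other two uprights in the rack and everything else on the desk alone.

Things in the scene. Friction and masses are not known exactly. Their poses are not given: they have to be found in the camera images.
- stand: Tray stand, fixed: round base 150 mm across, 12 mm high, lilac, with a beaded rim up to 22 mm high; in its middle an upright brass socket barrel, 42 mm outside (45 mm over a ring half-way up). Origin under its centre, on the desk. It breaks at 50 N between upright and stand, of which the jaws' sideways grip is some 15 N, so about 35 N of push.
- socket_mouth (a point): Centre of the socket's open top, 75 mm above the desk. Bore 18 mm; four sprung jaws 12 mm below the mouth narrow it to 13 mm. They resist with a peak of 6 to 13 N while the tube's foot is 13 to 19 mm deep, then it slides at 2 to 6 N.
- seat (a joint): Sprung rubber seat at the socket's bottom, m: 0 untouched, 0.003 or a little more pressed right down (tube home; above 0.002 counts). It pushes back under 0.6 N and the jaws then keep the tube there. Its depth differs from stand to stand, unseen: the tube bottoms with its foot 25 to 41 mm below the mouth, where force climbs steeply.
- plug_center (a point): Centre of the grey plastic dust plug that stands in the socket's mouth, z along its axis (up); 37 mm tall in all: a round knob 25 mm across and 30 mm high on top, and below it a spigot 16 mm across and 7 mm long that sits loosely in the bore. The knob's underside is 11.5 mm below this point. 20 g.
- dish: White ceramic bowl, fixed, 130 mm across the rim, 32 mm high; origin under its centre, on the desk.
- tube_center (a point): Centre (half-way up) of the tallest plain brass upright: a round tube 16 mm across, 130 mm long, about 100 g, z along it, up. It stands loose in one of the three rack holes, its foot 8 mm above the desk. The lowest 6 mm taper to 11 mm.
- tube_foot (a point): Centre of that upright's lower end, 65 mm below its centre.
- rack: Fixed pale wooden block, 200 mm along its x, 64 mm along its y, 40 mm high, origin under its centre; three holes 18 mm wide, 32 mm deep, at -64, 0 and +64 mm along its x.
- short_tube_center (a point): Centre of the shorter plain upright (16 mm across, 80 mm long), in another rack hole. Leave alone.
- finial_center (a point): Centre of the ball-topped upright (16 mm across, 110 mm tall, 28 mm ball on top), in the remaining rack hole. Leave alone.
- spool: Ribbon spool, 60 mm across, 28 mm high, origin under its centre. Leave alone.
- calculator: Desk calculator, 160 x 100 x 23 mm, origin under its centre. Leave alone.
- giftbox: Glass gift box with brass frame, 120 x 160 x 89 mm, origin under its centre. Leave alone.
- pencup: Black pen cup, 72 mm across, pens up to 155 mm high, origin under its centre. Leave alone.
- tape: Tape dispenser, 130 x 60 x 78 mm, origin under its centre. Leave alone.
- books: Three stacked notebooks, about 200 x 140 x 36 mm, origin under their centre. Leave alone.
Mind the look-alikes: they are no part of the job. Leave any green or purple look-alike of the stand alone.

How it is judged (in metres and radians):
On the way, in this order (a step that is already met when the one before it is completed fails the run):
1. the dust plug lies in the dish (horizontal distance between plug_center and dish below 0.05 m and height (world z) of plug_center below 0.04 m and linear speed of plug below 0.05 m/s), for 0.2 s.
2. the tall upright is home in the socket (value of joint seat above 0.002 m and horizontal distance between tube_foot and socket_mouth below 0.004 m and angle between tube_center's own z axis and vertical below 0.07 rad), for 0.2 s.
At the end, for the whole second after the job is handed in: Tall upright home in the socket (seat pressed over 2 mm, foot within 4 mm of the axis, under 4 degrees off upright), at rest; plug in the dish (within 50 mm of its axis, centre below 40 mm); other two uprights within 15 mm, other things within 30 mm of their starts (all of step 1 and all of step 2 and linear speed of tube below 0.02 m/s and distance of each of short_tube_center, finial_center from where it was at the start of the episode below 0.015 m and distance of each of spool, calculator, giftbox, pencup, tape, books from where it was at the start of the episode below 0.03 m); the robot touches nothing.
It fails at once if more than 50 N between the upright and the stand (contact force between tube and stand above 50 N).
It fails at once if one of the other two uprights moved by more than 15 mm (distance of any of short_tube_center, finial_center from where it was at the start of the episode above 0.015 m).
It fails at once if something else on the desk moved by more than 30 mm (distance of any of spool, calculator, giftbox, pencup, tape, books from where it was at the start of the episode above 0.03 m).
It also fails if it takes over 58 s, if anything falls off the work surface, if the arm or the gripper's body presses on something with over 40 N, if the wrist force passes 120 N, or if a joint passes its speed limit or range.

### The arm

A 6-joint arm with a two-finger parallel gripper is mounted at the origin on the work surface. World frame = base frame: x ahead of the robot, y to its left, z up, the work surface at z = 0. Lengths are in m, angles in degrees, forces in N, time in s.
With the tool pointing down it reaches from about 0.375 to 0.9 m from the base axis. Payload 3.1 kg.
Tool frame: the origin (TCP) lies at the very end of the fingers, on their centre line; the grasp point (between the pads) lies 19 mm behind it; z points along the fingers, y is the direction in which the jaws open and shut (so a half turn about z gives the same grasp; the last joint's range is limited). The gripper opens to 87 mm and grips with 3 to 60 N. Pads are 19 mm wide; open, the fingers measure 117 mm over their backs; the gripper's body (75 mm by 190 mm) begins 51 mm behind the grasp point.
Start: joints at [-73.367, 30.224, 82.088, -0, 67.689, -10.227], TCP at [0.282, -0.558, 0.223] pointing down, gripper open.
Joint ranges: [-176.69, 176.69], [-43.24, 126.21], [12.49, 139.97], [-82, 262], [0, 151.66], [-163.58, 163.58]. Speed limits (degrees/s): [159.86, 159.86, 180, 180, 180, 180].

### API

Orientations are given as a 3x3 rotation matrix whose columns are the frame's x, y, z axes.
In Python, from rig import read_state, capture, hand_in gives the robot as it stands. The module is installed in compiled form; this text tells all that it offers.
- The arm moves only by the tool send_rows, never from a script. Its argument "moves" is one flat list of numbers, 7 for each row, row after row: the turn, a rotation vector about the world's x, y, z in degrees, then the shift along the world's x, y, z in cm, then the gripper's target within -1 to 1 (fully open at 1, half-way at 0, shut at -1). In form: [rx, ry, rz, tx, ty, tz, hand, rx, ry, rz, tx, ty, tz, hand, ...]. A call has 1 to 20 rows; each row shifts and turns the commanded pose from where the row before left it; what a row does not reach is not made up. A row lasts 1/10 s, in which the tool goes at most 50 mm and 8.59 degrees, less where a joint would pass 70% of its speed; a pose out of reach is approached as far as the arm can. A call with a gripper value outside its range is refused whole. The fingers move at their own pace and stop on an object; the grip force is fixed at half the most. Time passes only in rows, so rows that do not move let the fingers close. It gives the time, the measured TCP pose, the force and the opening at its end, in the units of the state.
- read_state(): the state, without advancing time (a new reading comes with each control period).
- capture(name): name is "side" or "top" or "wrist"; returns a dict with "pixels" (400x640x3 uint8, red, green, blue), "vertical_fov" (degrees; the focal length in pixels is half the picture's height over the tangent of half this angle, whatever the lens; pixels are square), "cx", "cy" (the principal point, pixels), "dist" ([k1, k2, p1, p2, k3] as OpenCV has them; the pictures are not rectified), "rvec" (rotation vector, rad) and "tvec" (3), from world to camera coordinates, as OpenCV has them. Camera axes: x right, y down, z forward; pixel columns grow to the right and rows downward; lengths in m; the calibration is good to about 2 mm. A picture is of the moment at which its call begins. There is no depth.
- hand_in(): hands the job in, once; it reports no verdict.
The state is a dict: "time_s": time; "joint_positions": joint angles; "qvel": joint speeds; "tau": joint torques, N m; "position": TCP position; "tcp_rot": TCP orientation; "force": force on the tool from outside, world axes, zero at the start; "moment": the same for the moment, N m; "opening": opening from 0.0 (shut) to 1.0 (fully open).
Only numpy, scipy, OpenCV 4.12 (cv2) and the standard library are available. Lean on these libraries where they do the work, as an engineer would, in place of code of your own. Each camera call takes 0.05 s, during which the arm holds its last target.

## Working session

There is one attempt and no reset: what is moved stays moved. The work goes in short steps, Python scripts to look and compute and a tool call to move; the robot and the scene stay as the last step left them, time stands still between calls to the robot, and variables do not carry over. Pictures are saved under pics/ and viewed, and the job is handed in when it is done.

Besides the shell and the picture viewer there is one more tool, called after "Call:" as name(argument=value, ...), one argument or row to a line, values as JSON. send_rows: Moves the arm, as the interface text tells. Its arguments: {"type":"object","properties":{"moves":{"type":"array","items":{"type":"number"}}},"required":["moves"]}

```bash
ls; mkdir -p pics
cat > h.py <<'E'
import numpy as np,cv2,pickle
from rig import read_state,capture,hand_in
def cam(c):
    f=200/np.tan(np.radians(c["vertical_fov"])/2)
    K=np.array([[f,0,c["cx"]],[0,f,c["cy"]],[0,0,1.]])
    R,_=cv2.Rodrigues(np.array(c["rvec"],float)); return K,np.array(c["dist"],float),R,np.array(c["tvec"],float).ravel()
def ray(c,u,v):
    K,d,R,t=cam(c)
    p=cv2.undistortPoints(np.array([[[u,v]]],float),K,d).ravel()
    return -R.T@t, R.T@np.array([p[0],p[1],1])
def atz(c,u,v,z):
    o,d=ray(c,u,v); return o+d*(z-o[2])/d[2]
def proj(c,P):
    K,d,R,t=cam(c)
    return cv2.projectPoints(np.atleast_2d(np.array(P,float)),np.array(c["rvec"],float),t,K,d)[0].reshape(-1,2)
def snap(name,fn):
    c=capture(name); pickle.dump(c,open(f'pics/{fn}.pkl','wb'))
    cv2.imwrite(f'pics/{fn}.png',cv2.cvtColor(c["pixels"],cv2.COLOR_RGB2BGR)); return c
def load(fn): return pickle.load(open(f'pics/{fn}.pkl','rb'))
def crop(fn,out,x0,y0,x1,y1,s):
    im=cv2.imread(f'pics/{fn}.png')[y0:y1,x0:x1]
    cv2.imwrite(f'pics/{out}.png',cv2.resize(im,None,fx=s,fy=s,interpolation=cv2.INTER_CUBIC))
def tri(obs):
    A=np.zeros((3,3));b=np.zeros(3)
    for c,u,v in obs:
        o,d=ray(c,u,v);d=d/np.linalg.norm(d);M=np.eye(3)-np.outer(d,d);A+=M;b+=M@o
    return np.linalg.solve(A,b)
E
python3 - <<'E'
from h import *
for n in("side","top","wrist"):
    c=snap(n,n+"0"); o,_=ray(c,320,200); print(n,o,c["vertical_fov"],c["dist"])
print(read_state())
E
```

```text
pics
side [ 0.43605687 -1.06197409  0.86110337] 49.33290640342352 [-0.01048235  0.          0.          0.          0.        ]
top [0.4664184  0.01114026 1.4148843 ] 53.507729039243024 [-0.02685687  0.          0.          0.          0.        ]
wrist [ 0.35626847 -0.52072229  0.38447867] 59.86075893328029 [-0.03006746  0.          0.          0.          0.        ]
{'time_s': 0.15, 'joint_positions': array([-7.33679584e+01,  3.02658910e+01,  8.21384965e+01, -1.84007231e-03,
        6.76885144e+01, -1.02262777e+01]), 'qvel': array([ 0.00463012, -0.15027589, -0.22586549,  0.01715411,  0.07467144,
       -0.01564662]), 'tau': array([ 4.20570204e-04, -4.40432167e+01, -1.76842082e+01,  6.33693463e-02,
        5.52429061e-02, -1.00039986e-04]), 'position': array([ 0.28223494, -0.55703197,  0.22181113]), 'tcp_rot': array([[ 8.92120968e-01,  4.51796343e-01, -4.92564474e-04],
       [ 4.51796537e-01, -8.92119668e-01,  1.54510293e-03],
       [ 2.58645398e-04, -1.60095764e-03, -9.99998685e-01]]), 'force': array([-0.20699416,  0.4350129 , -0.28306442]), 'moment': array([ 0.00736032, -0.01325759, -0.04860894]), 'opening': 1.0023418074423034}
```

View pics/side0.png

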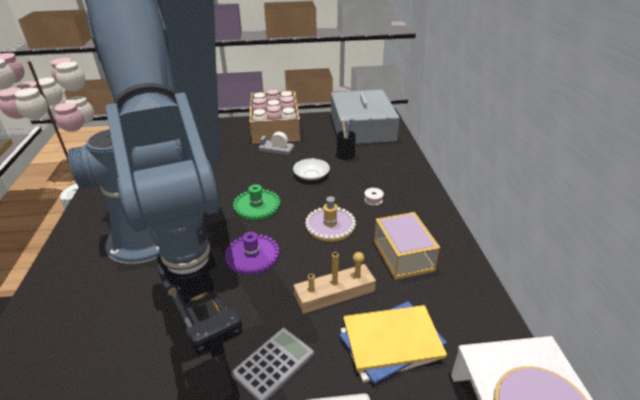

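View pics/top0.png

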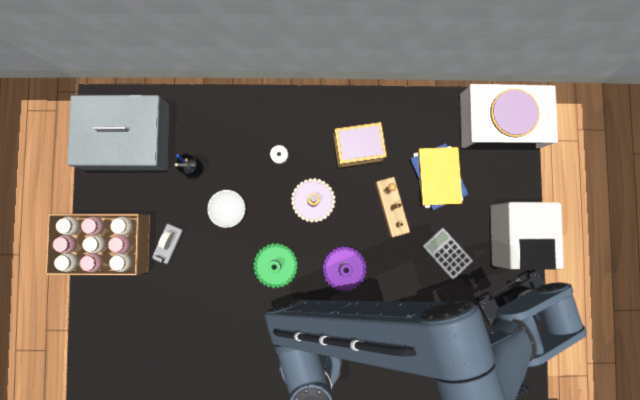

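View pics/wrist0.png

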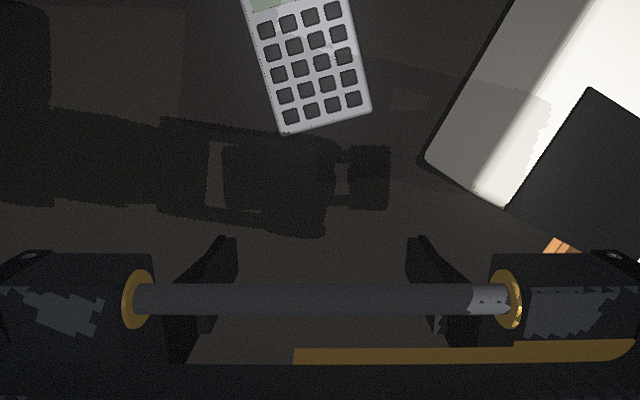

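The lilac stand with the plug is at side (330,222) / top (314,200). The look-alikes are the green stand (side 256,203), the purple stand (252,252) and a lilac disc on a white box (540,390). The rack is at side (335,285), with uprights at (311,283) short, (335,268) tall and (358,265) ball-topped. Next I'll take enlarged crops.

Run:
```python
from h import *
crop("side0","c1",290,180,390,310,6)
crop("top0","c2",280,160,420,250,5.5)
```

```text
(no output)
```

View pics/c1.png

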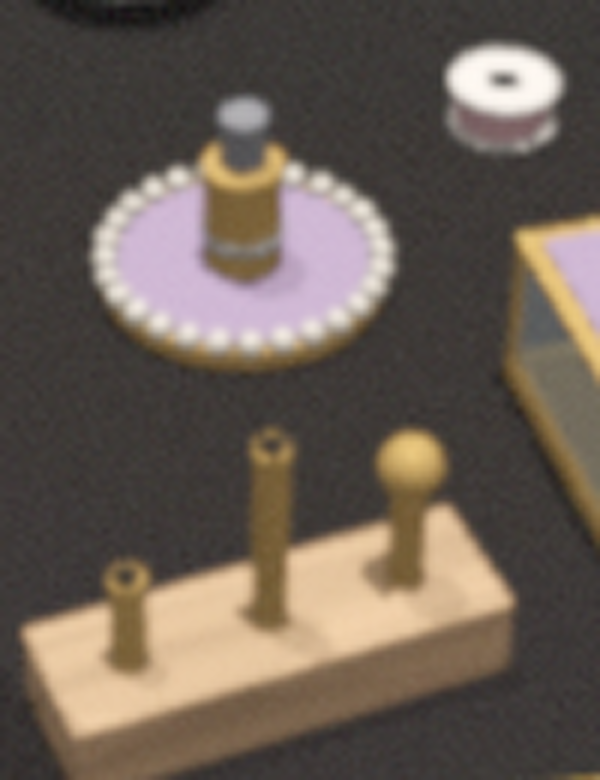

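View pics/c2.png

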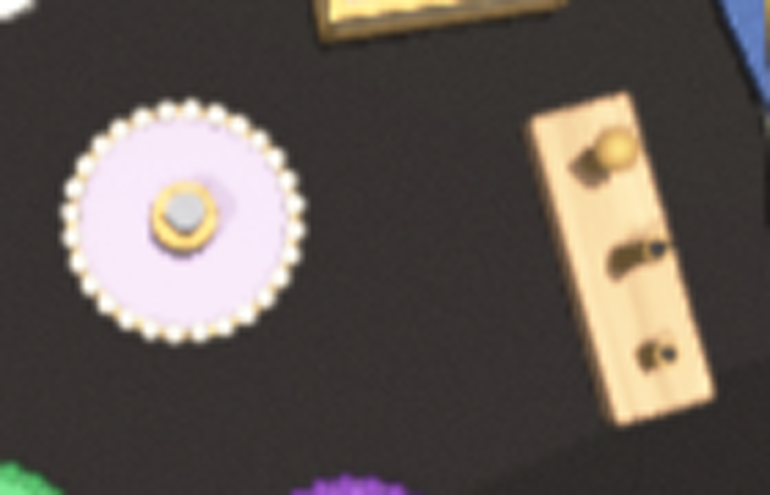

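Run:
```python
from h import *
s=load("side0");t=load("top0")
def S(x,y):return (290+x/6-.4,180+y/6-.4)
def T(x,y):return (280+x/5.5-.4,160+y/5.5-.4)
def both(n,a,b,z):
    print(n,atz(s,*S(*a),z).round(4),atz(t,*T(*b),z).round(4),tri([(s,*S(*a)),(t,*T(*b))]).round(4))
both("plugtop",(244,113),(184,211),.105)
both("talltop",(271,446),(655,248),.138)
both("short",(127,575),(668,354),.088)
both("ball",(411,463),(615,149),.104)
print("mouth", atz(s,*S(245,163),.075), atz(t,*T(184,217),.075))
print("base centre top", atz(t,*T(184,220),.018))
print("rackcorners",[atz(t,*T(*p),.04).round(3) for p in((528,120),(629,92),(714,397),(617,425))])
print("dish side",atz(s,311.5,169,.032),"top",atz(t,226.3,208,.032))
for n,a in dict(plug=(.32,.0,.0)).items(): pass
print("others: green",atz(t,275,266,.01),"purple",atz(t,345,269,.01),"gift",[atz(t,*p,.089).round(3) for p in((335,128),(382,124),(386,156),(340,165))],"calc",atz(t,448,253,.02),"books",atz(t,440,176,.036))
```

```text
plugtop [ 0.5744 -0.0079  0.105 ] [ 0.5742 -0.0089  0.105 ] [ 0.5742 -0.0089  0.1058]
talltop [ 0.5496 -0.2863  0.138 ] [ 0.5503 -0.2863  0.138 ] [ 0.5499 -0.2863  0.138 ]
short [ 0.4883 -0.3026  0.088 ] [ 0.4886 -0.3051  0.088 ] [ 0.4884 -0.3046  0.0901]
ball [ 0.612  -0.2673  0.104 ] [ 0.6127 -0.2706  0.104 ] [ 0.6119 -0.27    0.1066]
mouth [ 0.57486618 -0.00932773  0.075     ] [ 0.57291514 -0.0093715   0.075     ]
base centre top [ 0.5755131  -0.01024638  0.018     ]
rackcorners [array([ 0.638, -0.229,  0.04 ]), array([ 0.656, -0.294,  0.04 ]), array([ 0.462, -0.346,  0.04 ]), array([ 0.445, -0.283,  0.04 ])]
dish side [0.54372645 0.28487562 0.032     ] top [0.54438439 0.29182794 0.032     ]
others: green [0.34223795 0.12284596 0.01      ] purple [ 0.3314849  -0.12306982  0.01      ] gift [array([ 0.815, -0.084,  0.089]), array([ 0.83 , -0.244,  0.089]), array([ 0.719, -0.257,  0.089]), array([ 0.687, -0.1  ,  0.089])] calc [ 0.38735684 -0.48715252  0.02      ] books [ 0.65893387 -0.45875334  0.036     ]
```

The two views agree to within about 2 mm. The plug top is at (0.574,-0.009,0.105) and the tall upright is the middle one, with its top at (0.550,-0.286,0.138). The dish is at about (0.544,0.288). Now I'll go above the plug, turning so the jaws line up with the rack's y axis.

Call:
send_rows(
  moves=[0, 0, 0, 1, 2, 0, 1, 0, 0, -1, 2, 4, 0, 1, 0, 0, -1, 2.1, 4, 0, 1, 0, 0, -1, 2.1, 4, 0, 1, 0, 0, -1, 2.1, 4, 0, 1, 0, 0, -1, 2.1, 4, 0, 1, 0, 0, -1, 2.1, 4, 0, 1, 0, 0, -1, 2.1, 4, 0, 1, 0, 0, -1, 2.1, 4, 0, 1, 0, 0, -1, 2.1, 4, 0, 1, 0, 0, -1, 2.1, 4, 0, 1, 0, 0, -1, 2.1, 4, 0, 1, 0, 0, -1, 2.1, 4, 0, 1, 0, 0, 0, 2.1, 4, -1, 1, 0, 0, 0, 2.1, 2.8, -1.2, 0.3, 0, 0, 0, 0, 0, 0, 0.3, 0, 0, 0, 0, 0, 0, 0.3, 0, 0, 0, 0, 0, 0, 0.3],
)

```text
time_s: 1.95
position: [0.5849, 0.0098, 0.2005]
tcp_rot: [[0.967, 0.256, -0.001], [0.256, -0.967, -0.0], [-0.001, 0.0, -1.0]]
force: [-0.1, -0.0, 0.3]
opening: 0.721
```

Run:
```python
from h import *
c=snap("wrist","w1");s=read_state();print(s["position"],s["tcp_rot"].round(4),s["force"],s["joint_positions"])
print(proj(c,[[.574,-.009,.105],[.574,-.009,.075]]),ray(c,320,200))
```

```text
[0.58494212 0.00942944 0.20075027] [[ 9.669e-01  2.552e-01 -2.000e-04]
 [ 2.552e-01 -9.669e-01 -3.000e-04]
 [-3.000e-04  2.000e-04 -1.000e+00]] [-0.48107838 -0.37753951  0.38992884] [-1.00041980e+01  2.86237154e+01  8.92761717e+01 -2.07114567e-02
  6.21104735e+01  6.52207506e+01]
[[340.00067816 218.96481525]
 [338.2326792  206.79003986]] (array([0.66497901, 0.03044758, 0.36323664]), array([-0.29428965, -0.07410187, -0.95288726]))
```

View pics/w1.png

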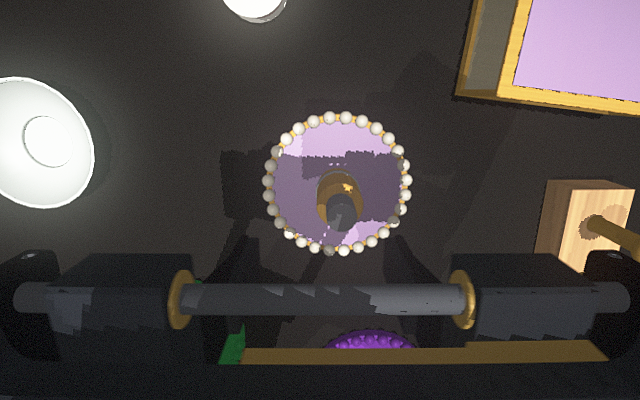

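Run:
```python
from h import *
c=load("w1")
im=cv2.imread("pics/w1.png")[100:270,250:430]; im=cv2.resize(im,None,fx=3.5,fy=3.5,interpolation=cv2.INTER_CUBIC)
im=np.clip(im.astype(float)*1.6,0,255).astype(np.uint8)
def dr(C,r,z,col):
    a=np.linspace(0,2*np.pi,60);P=np.c_[C[0]+r*np.cos(a),C[1]+r*np.sin(a),0*a+z]
    for u,v in proj(c,P): cv2.circle(im,(int((u+.5-250)*3.5),int((v+.5-100)*3.5)),1,col,-1)
C=(.574,-.009)
dr(C,.0125,.105,(0,0,255));dr(C,.0125,.075,(0,0,255));dr(C,.021,.075,(0,255,0));dr(C,.075,.012,(255,0,0))
cv2.imwrite("pics/w1c.png",im)
```

```text
(no output)
```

View pics/w1c.png

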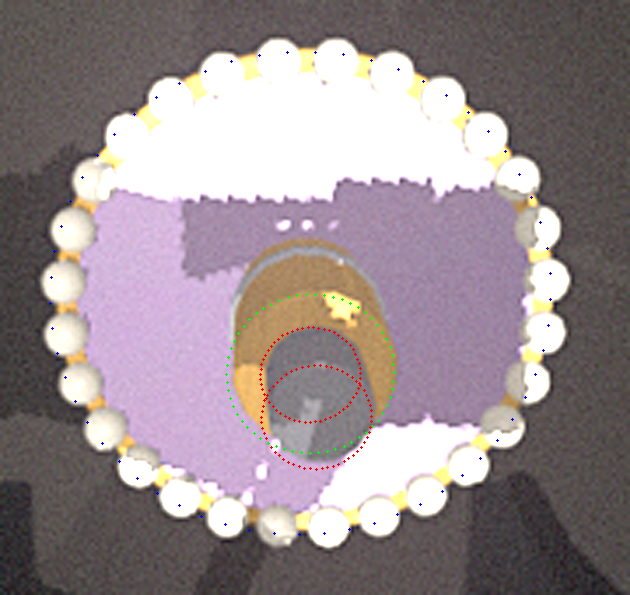

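The wrist overlay at (0.574,-0.009) matches the beads, barrel and plug to within about 1 mm. Next I'll descend and grip the plug.

Call:
send_rows(
  moves=[0, 0, 0, -0.5, -0.9, -2, 0.3, 0, 0, 0, -0.6, -0.95, -2, 0.3, 0, 0, 0, 0, 0, -3, 0.3, 0, 0, 0, 0, 0, -3, 0.3, 0, 0, 0, 0, 0, -1.5, 0.3, 0, 0, 0, 0, 0, -0.7, 0.3, 0, 0, 0, 0, 0, 0, 0.3, 0, 0, 0, 0, 0, 0, -1, 0, 0, 0, 0, 0, 0, -1, 0, 0, 0, 0, 0, 0, -1, 0, 0, 0, 0, 0, 0, -1, 0, 0, 0, 0, 0, 0, -1, 0, 0, 0, 0, 0, 0, -1],
)

```text
time_s: 3.3
position: [0.5751, -0.0087, 0.0791]
tcp_rot: [[0.966, 0.257, 0.002], [0.257, -0.966, -0.001], [0.001, 0.002, -1.0]]
force: [-1.0, -1.1, 2.9]
opening: 0.279
```

Call:
send_rows(
  moves=[0, 0, 0, 0, 0, 1, -1, 0, 0, 0, 0, 0, 2, -1, 0, 0, 0, 0, 0, 3, -1, 0, 0, 0, 0, 1, 2, -1, 0, 0, 0, -0.4, 3, 0, -1, 0, 0, 0, -0.4, 4, 0, -1, 0, 0, 0, -0.4, 4, 0, -1, 0, 0, 0, -0.4, 4, 0, -1, 0, 0, 0, -0.4, 4, 0, -1, 0, 0, 0, -0.4, 4, 0, -1, 0, 0, 0, -0.4, 3.5, 0, -1, 0, 0, 0, -0.3, 2.2, 0, -1, 0, 0, 0, 0, 0, 0, -1, 0, 0, 0, 0, 0, 0, -1],
)

```text
time_s: 4.7
position: [0.5427, 0.2893, 0.1587]
tcp_rot: [[0.966, 0.258, -0.001], [0.258, -0.966, -0.0], [-0.001, 0.0, -1.0]]
force: [0.5, -0.2, -0.4]
opening: 0.281
```

Run:
```python
from h import *
c=snap("wrist","w2");d=snap("side","s2");s=read_state();print(s["position"],s["opening"],s["force"])
C=(.544,.288)
for n,c in(("w2",c),("s2",d)):
    im=cv2.imread(f"pics/{n}.png")
    a=np.linspace(0,2*np.pi,40)
    for r,z in((.065,.032),):
        for u,v in proj(c,np.c_[C[0]+r*np.cos(a),C[1]+r*np.sin(a),0*a+z]): cv2.circle(im,(int(u+.5),int(v+.5)),0,(0,0,255),-1)
    if n=="s2": im=cv2.resize(im[60:260,220:440],None,fx=3,fy=3)
    cv2.imwrite(f"pics/{n}o.png",im)
```

```text
[0.5432477  0.28804772 0.15863978] 0.27833523981124003 [ 1.16996049 -0.47928689 -0.37789231]
```

View pics/w2o.png

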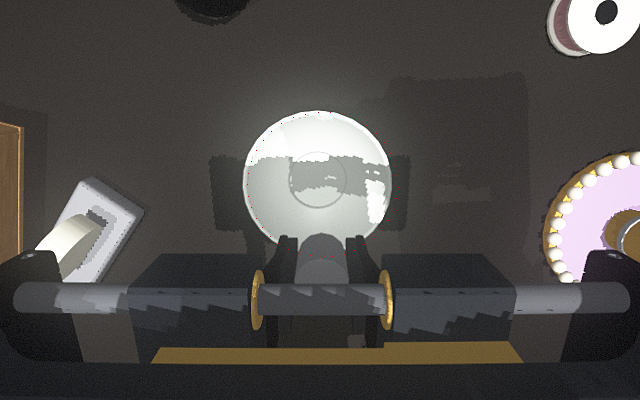

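View pics/s2o.png

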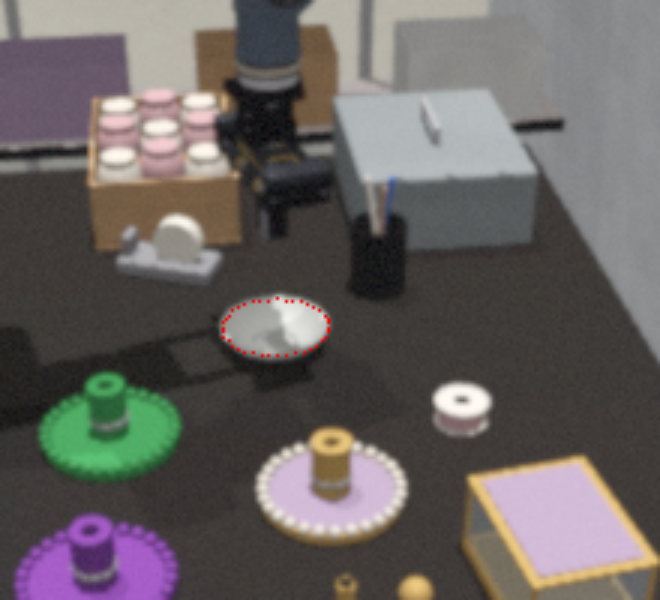

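The plug is held at wrist (322,255) and the dish overlay fits in both views. The socket is now visibly empty. Next I'll lower the plug into the dish and release it.

Call:
send_rows(
  moves=[0, 0, 0, 0, 0, -2, -1, 0, 0, 0, 0, 0, -3, -1, 0, 0, 0, 0, 0, -3, -1, 0, 0, 0, 0, 0, -2, -1, 0, 0, 0, 0, 0, -1.5, -1, 0, 0, 0, 0, 0, -1, -1, 0, 0, 0, 0, 0, -0.4, -1, 0, 0, 0, 0, 0, 0, -1],
)

```text
time_s: 5.6
position: [0.5437, 0.2887, 0.0296]
tcp_rot: [[0.967, 0.256, 0.0], [0.256, -0.967, 0.0], [0.0, -0.0, -1.0]]
force: [-0.2, 0.5, 0.2]
opening: 0.275
```

Call:
send_rows(
  moves=[0, 0, 0, 0, 0, 0, -0.1, 0, 0, 0, 0, 0, 0, -0.1, 0, 0, 0, 0, 0, 0, -0.05, 0, 0, 0, 0, 0, 0, 0, 0, 0, 0, 0, 0, 0, 0, 0, 0, 0, 0, 0, 1, 0, 0, 0, 0, 0, 0, 3, 0, 0, 0, 0, 0, 0, 4, 0, 0, 0, 0, 0, 0, 4, 0, 0, 0, 0, 0, 0, 2, 0],
)

```text
time_s: 6.6
position: [0.5453, 0.2897, 0.1742]
tcp_rot: [[0.967, 0.257, 0.006], [0.257, -0.967, 0.002], [0.007, -0.0, -1.0]]
force: [-0.0, -0.0, 0.0]
opening: 0.495
```

Run:
```python
from h import *
c=snap("wrist","w3");s=read_state();print(s["position"],s["opening"],s["force"])
```

```text
[0.54657769 0.29017932 0.17652308] 0.4986336771473469 [0.33467374 0.63778985 2.01136434]
```

View pics/w3.png

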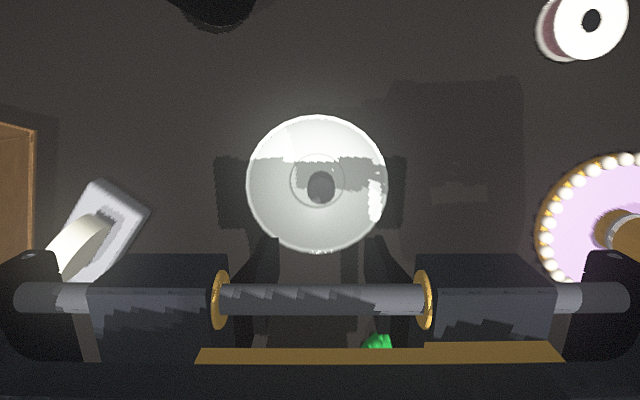

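The plug stands in the middle of the dish, at wrist (320,187). I'll stop over the stand on the way and measure the empty socket mouth.

Call:
send_rows(
  moves=[0, 0, 0, 0.3, -2, 1, 0.2, 0, 0, 0, 0.4, -4, 1, 0.2, 0, 0, 0, 0.5, -4.5, 0, 0.2, 0, 0, 0, 0.5, -4.5, 0, 0.2, 0, 0, 0, 0.5, -4.5, 0, 0.2, 0, 0, 0, 0.4, -4.5, 0, 0.2, 0, 0, 0, 0.2, -3.5, 0, 0.2, 0, 0, 0, 0, -2, 0, 0.2, 0, 0, 0, 0, -0.5, 0, 0.2, 0, 0, 0, 0, 0, 0, 0.2, 0, 0, 0, 0, 0, 0, 0.2],
)

```text
time_s: 7.75
position: [0.571, -0.0099, 0.1895]
tcp_rot: [[0.966, 0.257, -0.001], [0.257, -0.966, 0.001], [-0.0, -0.001, -1.0]]
force: [0.4, 0.2, 0.5]
opening: 0.599
```

```bash
cat > ov.py <<'E'
from h import *
def ov(fn,out,box,s,circs,g=1.0):
    c=load(fn);x0,y0,x1,y1=box
    im=cv2.imread(f"pics/{fn}.png")[y0:y1,x0:x1]; im=cv2.resize(im,None,fx=s,fy=s,interpolation=cv2.INTER_CUBIC)
    im=np.clip(im.astype(float)*g,0,255).astype(np.uint8)
    for C,r,z,col in circs:
        a=np.linspace(0,2*np.pi,50)
        for u,v in proj(c,np.c_[C[0]+r*np.cos(a),C[1]+r*np.sin(a),0*a+z]): cv2.circle(im,(int((u+.5-x0)*s),int((v+.5-y0)*s)),1,col,-1)
    cv2.imwrite(f"pics/{out}.png",im)
E
python3 - <<'E'
from ov import *
c=snap("wrist","w4");snap("top","t4");snap("side","s4");s=read_state();print(s["position"],s["opening"],s["force"])
C=(.574,-.009); print(proj(c,[[*C,.075]]))
u,v=proj(c,[[*C,.075]])[0].astype(int)
ov("w4","w4c",(u-65,v-70,u+65,v+40),5.5,[(C,.009,.075,(0,0,255)),(C,.021,.075,(0,255,0)),(C,.075,.012,(255,0,0))],1.4)
E
```

```text
[ 0.57123821 -0.00959608  0.18952739] 0.6004252007467629 [-0.59455353  0.35558818  0.1114024 ]
[[320.65523891 190.18663011]]
```

View pics/w4c.png

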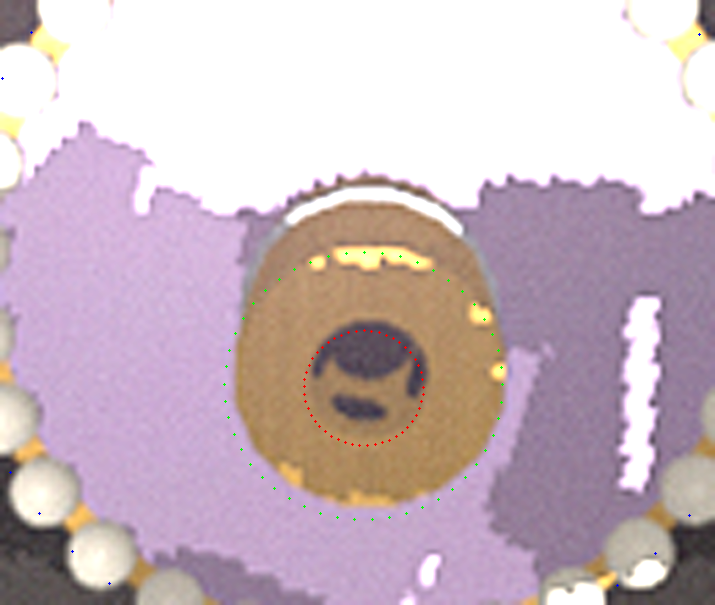

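Run:
```python
from ov import *
C=(.574,-.009)
w=load("w4");x0,y0=320-65,190-70
print("wrist",atz(w,x0+370/5.5-.5,y0+377/5.5-.5,.075))
u,v=proj(load("s4"),[[*C,.075]])[0].astype(int);print(u,v)
ov("s4","s4c",(u-28,v-22,u+28,v+22),14,[(C,.009,.075,(0,0,255)),(C,.021,.075,(0,255,0)),(C,.075,.012,(255,0,0))])
```

```text
wrist [ 0.57602192 -0.00942219  0.075     ]
330 206
```

View pics/s4c.png

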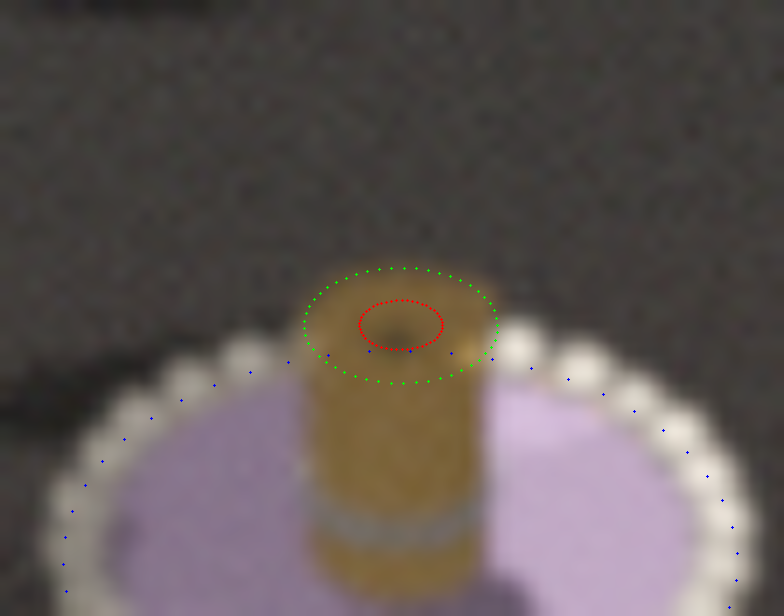

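Mouth estimates are wrist (0.5760,-0.0094) and side/top (0.5735..0.574,-0.009), so 1–2 mm apart. I'll settle that with the tube in hand, and go over the tube now.

Call:
send_rows(
  moves=[0, 0, 0, 0, -2, 0, 0.3, 0, 0, 0, -0.3, -4, 0, 0.3, 0, 0, 0, -0.4, -4.5, 0, 0.3, 0, 0, 0, -0.4, -4.5, 0, 0.3, 0, 0, 0, -0.4, -4.5, 0, 0.3, 0, 0, 0, -0.4, -4.5, 0, 0.3, 0, 0, 0, -0.2, -2.7, 0, 0.3, 0, 0, 0, 0, -1, 0, 0.3, 0, 0, 0, 0, 0, 0, 0.3, 0, 0, 0, 0, 0, 0, 0.3],
)

```text
time_s: 8.9
position: [0.5504, -0.286, 0.1893]
tcp_rot: [[0.966, 0.258, -0.001], [0.258, -0.966, 0.002], [-0.0, -0.002, -1.0]]
force: [-0.8, 0.5, -0.3]
opening: 0.648
```

Run:
```python
from ov import *
c=snap("wrist","w5");s=read_state();print(s["position"],s["opening"],s["force"])
C=(.550,-.2863); 
ov("w5","w5c",(200,100,440,280),3.3,[(C,.008,.138,(0,0,255)),(C,.008,.04,(0,255,0))],1.4)
```

```text
[ 0.55045174 -0.28571302  0.18936572] 0.6441045072052091 [-0.3795123  -0.23061051  0.48475881]
```

View pics/w5c.png

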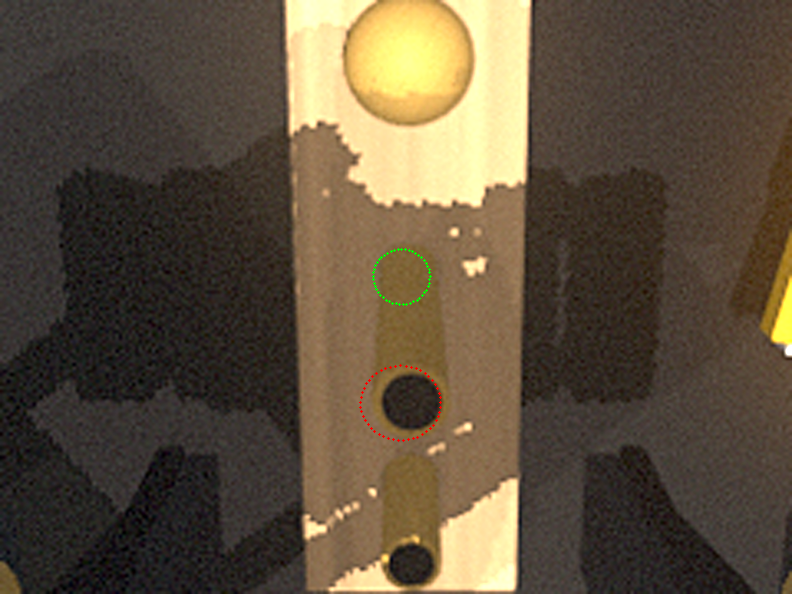

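The wrist view puts the tube about 2 mm to image-right of the jaw midplane (crop 410 against 398), so I'll shift 1.7 mm in -y. Then descend and grip.

Call:
send_rows(
  moves=[0, 0, 0, 0, -0.17, -2, 0.3, 0, 0, 0, 0, 0, -3, 0.3, 0, 0, 0, 0, 0, -3, 0.3, 0, 0, 0, 0, 0, -2, 0.3, 0, 0, 0, 0, 0, -0.8, 0.3, 0, 0, 0, 0, 0, 0, 0.3, 0, 0, 0, 0, 0, 0, -0.2, 0, 0, 0, 0, 0, 0, -0.5, 0, 0, 0, 0, 0, 0, -1, 0, 0, 0, 0, 0, 0, -1, 0, 0, 0, 0, 0, 0, -1, 0, 0, 0, 0, 0, 0, -1, 0, 0, 0, 0, 0, 0, -1],
)

```text
time_s: 10.25
position: [0.5504, -0.2894, 0.0817]
tcp_rot: [[0.967, 0.256, -0.0], [0.256, -0.967, 0.001], [0.0, -0.001, -1.0]]
force: [-0.0, 1.5, 1.4]
opening: 0.174
```

Call:
send_rows(
  moves=[0, 0, 0, 0, 0, 0.5, -1, 0, 0, 0, 0, 0, 1, -1, 0, 0, 0, 0, 0, 1, -1, 0, 0, 0, 0, 0, 1.5, -1, 0, 0, 0, 0, 0, 2, -1, 0, 0, 0, 0, 0, 2, -1, 0, 0, 0, 0, 0, 2, -1, 0, 0, 0, 0, 0, 1, -1, 0, 0, 0, 0, 0, 0, -1],
)

```text
time_s: 11.15
position: [0.5514, -0.2905, 0.1939]
tcp_rot: [[0.967, 0.257, 0.004], [0.257, -0.967, -0.003], [0.003, 0.004, -1.0]]
force: [-0.5, -0.8, -1.4]
opening: 0.176
```

Run:
```python
from ov import *
c=snap("wrist","w6");d=snap("side","s6")
for i in range(1):
    s=read_state();print(s["position"],s["opening"],s["force"],s["tcp_rot"])
crop("s6","s6c",260,120,440,320,3)
```

```text
[ 0.55009695 -0.28955537  0.19139634] 0.17777146189274537 [-0.08494273  0.38454105 -0.77275552] [[ 9.66566208e-01  2.56416964e-01 -3.26165296e-04]
 [ 2.56417031e-01 -9.66566228e-01  1.83162187e-04]
 [-2.68294468e-04 -2.60672717e-04 -9.99999930e-01]]
```

View pics/w6.png

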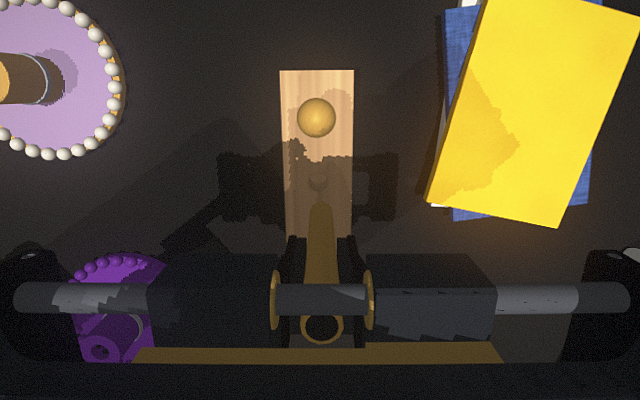

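View pics/s6c.png

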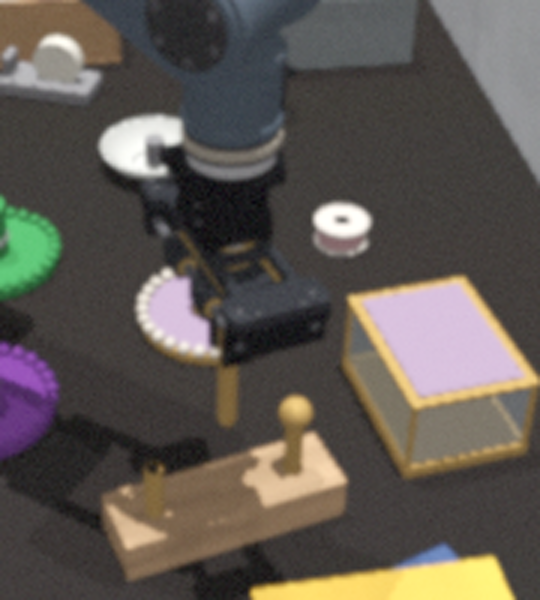

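The tube is gripped and upright, and the rack's middle hole is empty. I'll carry it over the socket.

Call:
send_rows(
  moves=[0, 0, 0, 0.2, 1.5, 0, -1, 0, 0, 0, 0.3, 3, 0, -1, 0, 0, 0, 0.3, 4, 0, -1, 0, 0, 0, 0.4, 4.5, 0, -1, 0, 0, 0, 0.4, 4.5, 0, -1, 0, 0, 0, 0.4, 4.5, 0, -1, 0, 0, 0, 0.3, 3.5, 0, -1, 0, 0, 0, 0.1, 1.8, 0, -1, 0, 0, 0, 0, 0.7, 0, -1, 0, 0, 0, 0, 0, 0, -1, 0, 0, 0, 0, 0, 0, -1, 0, 0, 0, 0, 0, 0, -1],
)

```text
time_s: 12.45
position: [0.5744, -0.0109, 0.1913]
tcp_rot: [[0.967, 0.255, -0.0], [0.255, -0.967, -0.0], [-0.0, 0.0, -1.0]]
force: [-0.2, -0.4, 0.3]
opening: 0.175
```

Run:
```python
from ov import *
w=snap("wrist","w7");d=snap("side","s7");t=snap("top","t7")
s=read_state();p=s["position"];print(p,s["opening"],s["force"])
C=p[:2];M=(.5745,-.0093)
print(proj(w,[[*C,p[2]-.073],[*M,.075]]))
ov("w7","w7c",(220,110,420,290),4,[(C,.0055,p[2]-.073,(0,0,255)),(M,.021,.075,(0,255,0)),(M,.009,.075,(0,255,0))],1.5)
u,v=proj(d,[[*M,.085]])[0].astype(int)
ov("s7","s7c",(u-28,v-28,u+28,v+22),12,[(C,.0055,p[2]-.073,(0,0,255)),(C,.008,p[2]-.067,(0,0,255)),(M,.021,.075,(0,255,0)),(M,.009,.075,(0,255,0))])
```

```text
[ 0.57442654 -0.01079699  0.19148634] 0.1754314922619006 [ 0.57333512 -0.03348283 -1.49731728]
[[320.46924114 210.21501964]
 [318.86511211 192.51228834]]
```

View pics/w7c.png

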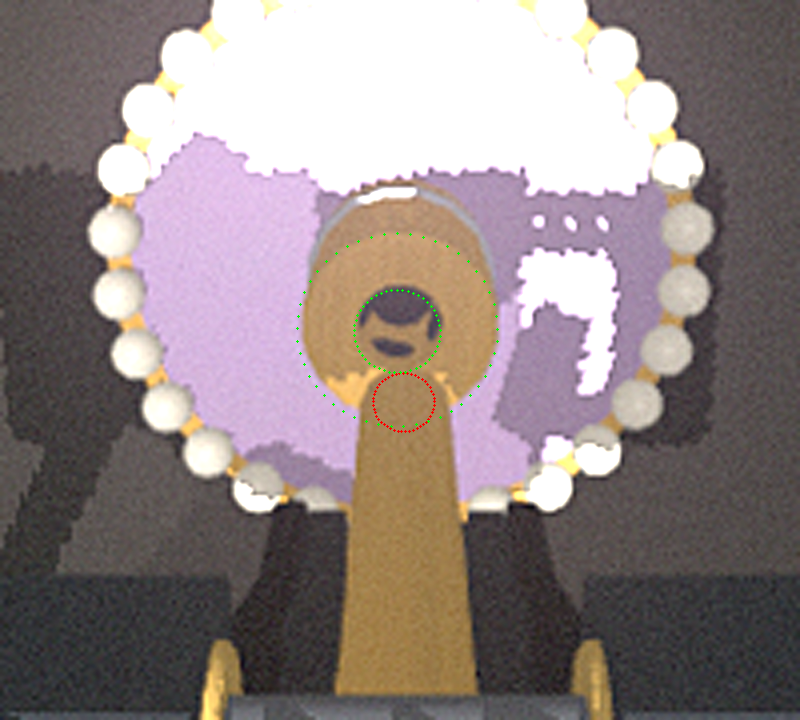

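View pics/s7c.png

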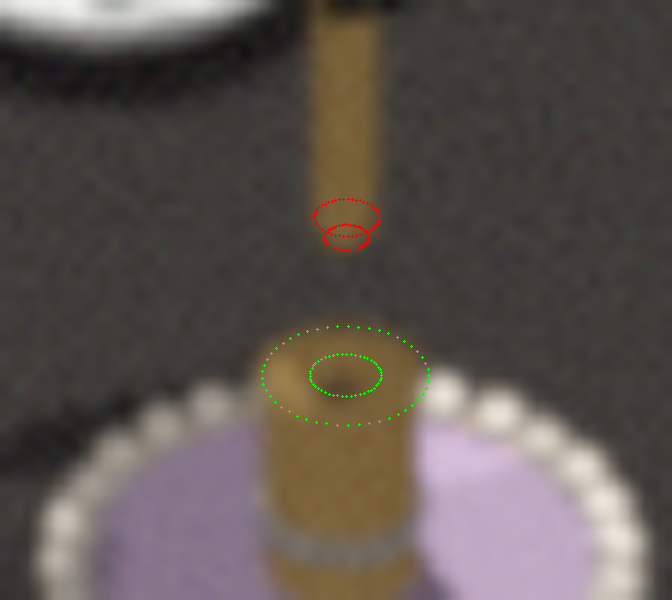

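Run:
```python
from ov import *
for n in("s7",):
    c=load(n);g=c["pixels"].astype(float); b=g[:,:,0]-g[:,:,2]  # brass: red-blue
    M=(.5745,-.0093)
    s=read_state();p=s["position"]
    def mid(row,uc,hw):
        x=np.arange(int(uc-hw),int(uc+hw)+1);y=b[row,x]; hi=np.median(np.sort(y)[-max(3,int(len(y)/4)):]);lo=np.percentile(y,10);th=(hi+lo)/2
        i=np.where(y>th)[0];l,r=i[0],i[-1]
        L=x[l]-(y[l]-th)/(y[l]-y[l-1]) if l else x[l];R=x[r]+(y[r]-th)/(y[r]-y[r+1]) if r<len(x)-1 else x[r]
        return L,R
    for z in(.123,.128,.133,.138,.143,.148):
        u,v=proj(c,[[p[0],p[1],z]])[0];L,R=mid(int(round(v)),u,8);print("tube",z,round(L,2),round(R,2),round((L+R)/2-u,2),R-L)
    for z in(.065,.06,.055,.05):
        u,v=proj(c,[[*M,z]])[0];L,R=mid(int(round(v)),u,11);print("bar",z,round(L,2),round(R,2),round((L+R)/2-u,2),R-L)
    print("px/mm x",proj(c,[[.5755,-.0093,.075]])-proj(c,[[.5745,-.0093,.075]]),"y",proj(c,[[.5745,-.0083,.075]])-proj(c,[[.5745,-.0093,.075]]))
```

```text
tube 0.123 327.59 332.84 -0.2 5.248842592592609
tube 0.128 327.46 332.86 -0.26 5.403879310344848
tube 0.133 327.42 333.08 -0.18 5.65978260869565
tube 0.138 327.48 333.01 -0.19 5.537351443123896
tube 0.143 327.5 333.08 -0.16 5.574999999999989
tube 0.148 327.54 333.17 -0.1 5.628205128205138
bar 0.065 323.43 335.89 -0.64 12.46031746031747
bar 0.06 323.65 335.67 -0.63 12.015567567567587
bar 0.055 323.58 335.73 -0.63 12.149074074074065
bar 0.05 323.49 335.79 -0.64 12.307122507122529
px/mm x [[ 0.327172   -0.02395636]] y [[-0.04201293 -0.19464842]]
```

Call:
send_rows(
  moves=[0, 0, 0, -0.05, 0.08, -1.5, -1, 0, 0, 0, 0, 0, -1.2, -1, 0, 0, 0, 0, 0, -0.8, -1, 0, 0, 0, 0, 0, -0.2, -1, 0, 0, 0, 0, 0, 0, -1, 0, 0, 0, 0, 0, 0, -1],
)

```text
time_s: 13.2
position: [0.5743, -0.009, 0.1548]
tcp_rot: [[0.967, 0.256, 0.001], [0.256, -0.967, -0.0], [0.001, 0.0, -1.0]]
force: [0.1, 0.2, -0.3]
opening: 0.177
```

Run:
```python
from ov import *
w=snap("wrist","w8");d=snap("side","s8")
s=read_state();p=s["position"];print(p,s["opening"],s["force"])
C=p[:2];M=(.5745,-.0093)
ov("w8","w8c",(270,150,370,240),8,[(C,.0055,p[2]-.073,(0,0,255)),(M,.021,.075,(0,255,0)),(M,.009,.075,(0,255,0))],1.5)
u,v=proj(d,[[*M,.085]])[0].astype(int)
ov("s8","s8c",(u-28,v-28,u+28,v+22),12,[(C,.0055,p[2]-.073,(0,0,255)),(M,.021,.075,(0,255,0))])
```

```text
[ 0.57435858 -0.00900214  0.15506963] 0.17971849300036832 [ 1.20445705 -0.00364319 -0.35941096]
```

View pics/w8c.png

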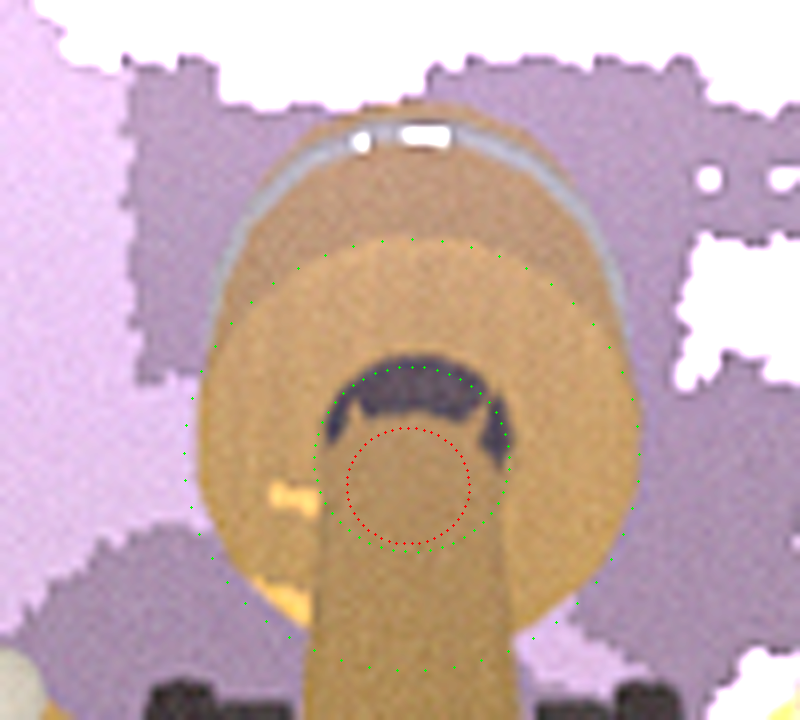

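View pics/s8c.png

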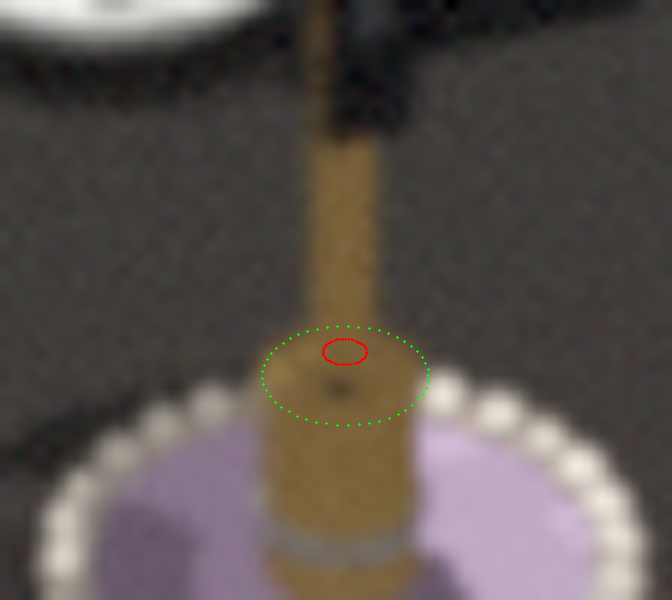

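In the wrist view the foot is within 0.5 mm of the bore centre across the image. The side view has the tube about 1 mm too far in +x. I'll correct by (-0.8, -0.3) mm and descend gently to the ring.

Call:
send_rows(
  moves=[0, 0, 0, -0.08, -0.03, 0, -1, 0, 0, 0, 0, 0, -0.2, -1, 0, 0, 0, 0, 0, -0.2, -1, 0, 0, 0, 0, 0, -0.2, -1, 0, 0, 0, 0, 0, -0.2, -1, 0, 0, 0, 0, 0, -0.2, -1],
)

```text
time_s: 13.9
position: [0.5731, -0.0092, 0.1443]
tcp_rot: [[0.967, 0.256, -0.0], [0.256, -0.967, 0.0], [-0.0, -0.0, -1.0]]
force: [-0.1, -0.1, -0.8]
opening: 0.176
```

Call:
send_rows(
  moves=[0, 0, 0, 0, 0, -0.2, -1, 0, 0, 0, 0, 0, -0.2, -1, 0, 0, 0, 0, 0, -0.2, -1, 0, 0, 0, 0, 0, 0, -1, 0, 0, 0, 0, 0, 0, -1],
)

```text
time_s: 14.4
position: [0.5736, -0.0094, 0.1385]
tcp_rot: [[0.967, 0.256, 0.001], [0.256, -0.967, -0.0], [0.001, 0.001, -1.0]]
force: [1.7, -0.4, -2.0]
opening: 0.177
```

Run:
```python
from ov import *
w=snap("wrist","w9");d=snap("side","s9")
s=read_state();p=s["position"];print(p,s["opening"],s["force"],s["moment"])
C=p[:2];M=(.5745,-.0093)
ov("w9","w9c",(270,150,370,240),8,[(M,.021,.075,(0,255,0)),(M,.009,.075,(0,255,0))],1.5)
u,v=proj(d,[[*M,.085]])[0].astype(int)
ov("s9","s9c",(u-28,v-28,u+28,v+22),12,[])
```

```text
[ 0.57360118 -0.00937542  0.13859839] 0.1805201548585926 [ 2.19018258  0.16477437 -2.08742919] [-0.15257328 -0.49353467 -0.05179261]
```

View pics/w9c.png

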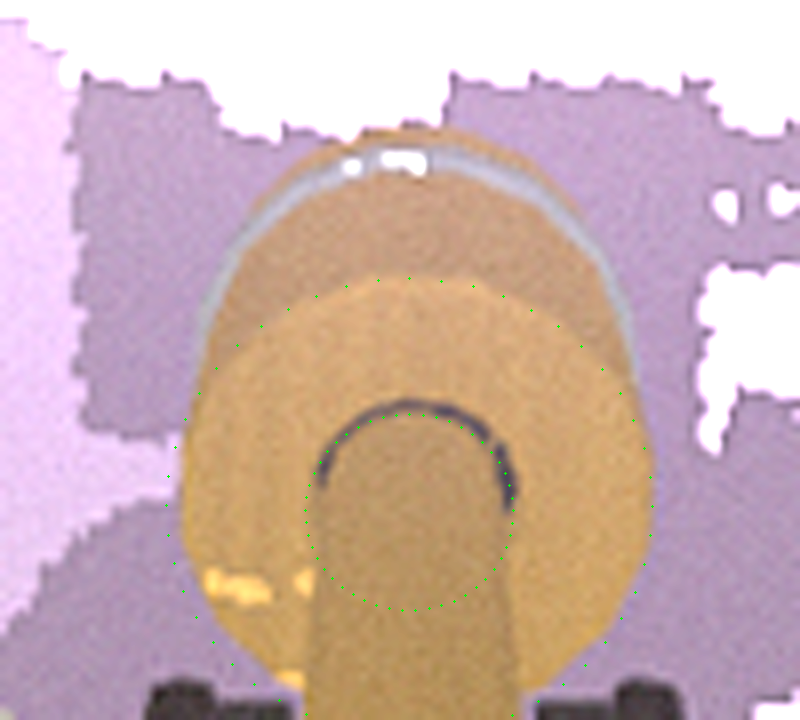

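View pics/s9c.png

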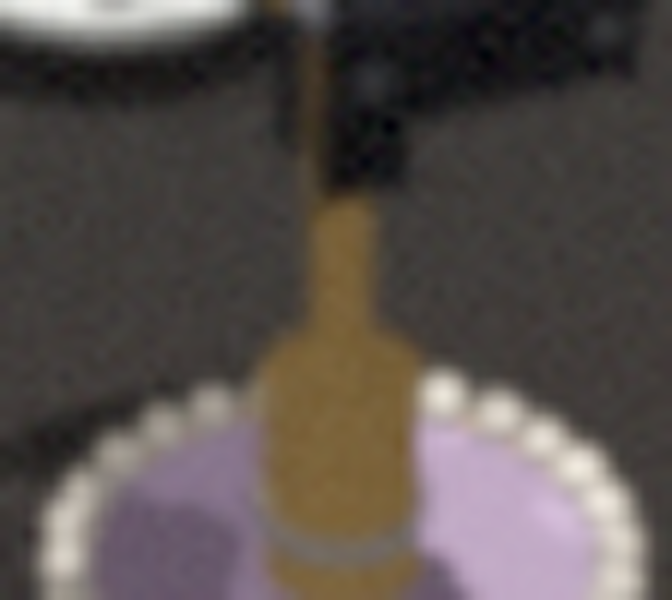

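The foot is inside the bore at about 10 mm depth, with a small side force of +2 N in x. I'll relieve it by +0.5 mm, then push through the ring in 1 mm rows.

Call:
send_rows(
  moves=[0, 0, 0, 0.05, -0.02, 0, -1, 0, 0, 0, 0, 0, -0.1, -1, 0, 0, 0, 0, 0, -0.1, -1, 0, 0, 0, 0, 0, -0.1, -1, 0, 0, 0, 0, 0, -0.1, -1, 0, 0, 0, 0, 0, 0, -1],
)

```text
time_s: 15.1
position: [0.5739, -0.0095, 0.1347]
tcp_rot: [[0.967, 0.256, 0.001], [0.256, -0.967, -0.0], [0.001, 0.0, -1.0]]
force: [2.0, -0.5, 0.6]
opening: 0.176
```

Call:
send_rows(
  moves=[0, 0, 0, 0, 0, -0.1, -1, 0, 0, 0, 0, 0, -0.1, -1, 0, 0, 0, 0, 0, -0.1, -1, 0, 0, 0, 0, 0, 0, -1],
)

```text
time_s: 15.5
position: [0.5743, -0.0095, 0.1332]
tcp_rot: [[0.967, 0.257, 0.002], [0.257, -0.967, -0.0], [0.002, 0.001, -1.0]]
force: [-0.2, 0.0, 9.0]
opening: 0.175
```

Call:
send_rows(
  moves=[0, 0, 0, 0, 0, -0.1, -1, 0, 0, 0, 0, 0, -0.1, -1, 0, 0, 0, 0, 0, -0.1, -1, 0, 0, 0, 0, 0, 0, -1],
)

```text
time_s: 15.9
position: [0.5741, -0.0095, 0.1295]
tcp_rot: [[0.967, 0.257, 0.001], [0.257, -0.967, -0.0], [0.001, 0.001, -1.0]]
force: [0.6, -0.9, 4.7]
opening: 0.174
```

Past the ring, with a 9 N peak that has fallen to 4.7 N at about 19 mm depth. I'll go on feeling for the bottom, which lies at 25–41 mm.

Call:
send_rows(
  moves=[0, 0, 0, 0, 0, -0.1, -1, 0, 0, 0, 0, 0, -0.1, -1, 0, 0, 0, 0, 0, -0.1, -1, 0, 0, 0, 0, 0, -0.1, -1],
)

```text
time_s: 16.3
position: [0.574, -0.0095, 0.1255]
tcp_rot: [[0.967, 0.257, 0.001], [0.257, -0.967, -0.0], [0.001, 0.001, -1.0]]
force: [1.0, -0.9, 6.0]
opening: 0.179
```

Call:
send_rows(
  moves=[0, 0, 0, 0, 0, -0.1, -1, 0, 0, 0, 0, 0, -0.1, -1, 0, 0, 0, 0, 0, 0, -1],
)

```text
time_s: 16.6
position: [0.5739, -0.0095, 0.1232]
tcp_rot: [[0.967, 0.256, 0.001], [0.256, -0.967, -0.0], [0.001, 0.0, -1.0]]
force: [1.0, -1.3, 4.4]
opening: 0.176
```

Call:
send_rows(
  moves=[0, 0, 0, 0, 0, -0.1, -1, 0, 0, 0, 0, 0, -0.1, -1, 0, 0, 0, 0, 0, 0, -1],
)

```text
time_s: 16.9
position: [0.5739, -0.0095, 0.121]
tcp_rot: [[0.967, 0.256, 0.001], [0.256, -0.967, -0.0], [0.001, 0.0, -1.0]]
force: [2.0, -0.7, 4.5]
opening: 0.177
```

Call:
send_rows(
  moves=[0, 0, 0, 0, 0, -0.1, -1, 0, 0, 0, 0, 0, -0.1, -1, 0, 0, 0, 0, 0, 0, -1],
)

```text
time_s: 17.2
position: [0.5739, -0.0095, 0.1189]
tcp_rot: [[0.967, 0.256, 0.001], [0.256, -0.967, -0.0], [0.001, 0.0, -1.0]]
force: [0.2, -0.4, 4.4]
opening: 0.175
```

Call:
send_rows(
  moves=[0, 0, 0, 0, 0, -0.1, -1, 0, 0, 0, 0, 0, -0.1, -1, 0, 0, 0, 0, 0, 0, -1],
)

```text
time_s: 17.5
position: [0.574, -0.0095, 0.1174]
tcp_rot: [[0.967, 0.257, 0.001], [0.257, -0.967, -0.0], [0.001, 0.0, -1.0]]
force: [-0.4, -0.8, 7.8]
opening: 0.181
```

Call:
send_rows(
  moves=[0, 0, 0, 0, 0, -0.1, -1, 0, 0, 0, 0, 0, -0.05, -1, 0, 0, 0, 0, 0, 0, -1],
)

```text
time_s: 17.8
position: [0.5742, -0.0095, 0.1169]
tcp_rot: [[0.967, 0.257, 0.002], [0.257, -0.967, -0.0], [0.001, 0.001, -1.0]]
force: [-1.3, -0.7, 14.2]
opening: 0.176
```

Call:
send_rows(
  moves=[0, 0, 0, 0, 0, -0.1, -1, 0, 0, 0, 0, 0, -0.05, -1, 0, 0, 0, 0, 0, 0, -1],
)

```text
time_s: 18.1
position: [0.5743, -0.0094, 0.1163]
tcp_rot: [[0.967, 0.257, 0.002], [0.257, -0.967, -0.0], [0.002, 0.001, -1.0]]
force: [-1.7, 0.2, 18.2]
opening: 0.179
```

Call:
send_rows(
  moves=[0, 0, 0, 0, 0, -0.05, -1, 0, 0, 0, 0, 0, 0, -1],
)

```text
time_s: 18.3
position: [0.5744, -0.0094, 0.1161]
tcp_rot: [[0.967, 0.257, 0.002], [0.257, -0.967, -0.0], [0.002, 0.001, -1.0]]
force: [-1.5, 0.7, 19.6]
opening: 0.175
```

Run:
```python
from ov import *
w=snap("wrist","w10");d=snap("side","s10")
s=read_state();p=s["position"];print(p,s["opening"],s["force"],s["moment"])
crop("w9","w9d",240,150,400,390,2.4);crop("w10","w10d",240,150,400,390,2.4)
a=cv2.imread("pics/w9d.png");b=cv2.imread("pics/w10d.png");cv2.imwrite("pics/cmp.png",np.clip(np.hstack([a,b])*1.5,0,255).astype(np.uint8))
```

```text
[ 0.57435026 -0.00942696  0.1161362 ] 0.17622799821000285 [-1.91013626 -0.32759975 21.54378176] [ 0.11284856  0.53800705 -0.01347576]
```

View pics/cmp.png

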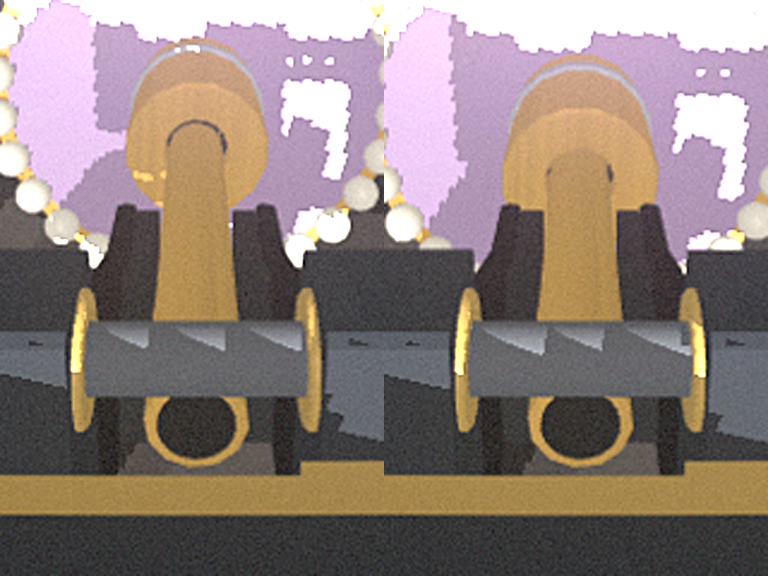

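The force climbs to 20–21 N with almost no further travel, at a foot depth of about 32.6 mm, and the tube has not slipped in the jaws. It is home. I'll relax the push a little, then open and rise.

Call:
send_rows(
  moves=[0, 0, 0, 0, 0, 0.1, -1, 0, 0, 0, 0, 0, 0, -1, 0, 0, 0, 0, 0, 0, -0.4, 0, 0, 0, 0, 0, 0, -0.3, 0, 0, 0, 0, 0, 0, -0.2, 0, 0, 0, 0, 0, 0, -0.1, 0, 0, 0, 0, 0, 0, 0, 0, 0, 0, 0, 0, 0, 0],
)

```text
time_s: 19.2
position: [0.5733, -0.0094, 0.1137]
tcp_rot: [[0.967, 0.256, -0.001], [0.256, -0.967, 0.0], [-0.001, -0.0, -1.0]]
force: [0.1, 0.2, -0.5]
opening: 0.485
```

Call:
send_rows(
  moves=[0, 0, 0, 0, 0, 1, 0, 0, 0, 0, 0, 0, 2, 0, 0, 0, 0, 0, 0, 3, 0, 0, 0, 0, 0, 0, 3, 0, 0, 0, 0, 0, 0, 2, 0, 0, 0, 0, 0, 0, 0.5, 0, 0, 0, 0, 0, 0, 0, 0, 0, 0, 0, 0, 0, 0, 0],
)

```text
time_s: 20.0
position: [0.5728, -0.0093, 0.2281]
tcp_rot: [[0.967, 0.256, -0.002], [0.256, -0.967, 0.0], [-0.002, -0.001, -1.0]]
force: [0.3, -0.6, -0.3]
opening: 0.498
```

Run:
```python
from ov import *
w=snap("wrist","w11");d=snap("side","s11");t=snap("top","t11")
s=read_state();p=s["position"];print(p,s["opening"],s["force"],s["moment"])
crop("s11","s11c",270,130,390,230,6)
```

```text
[ 0.57275234 -0.00927538  0.22762721] 0.5009735497516513 [-0.21905537  0.61430069 -0.25803907] [ 0.05416689  0.05258305 -0.0409005 ]
```

View pics/w11.png

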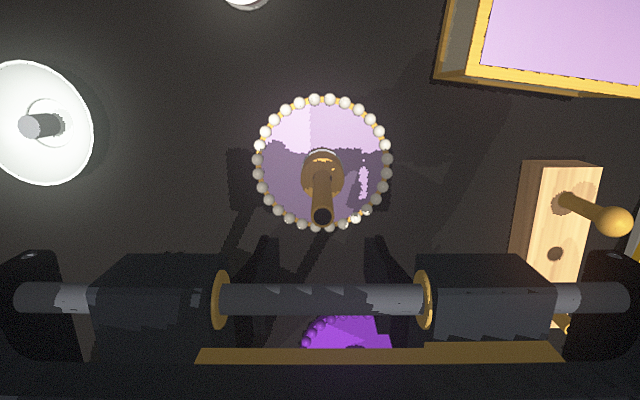

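View pics/s11c.png

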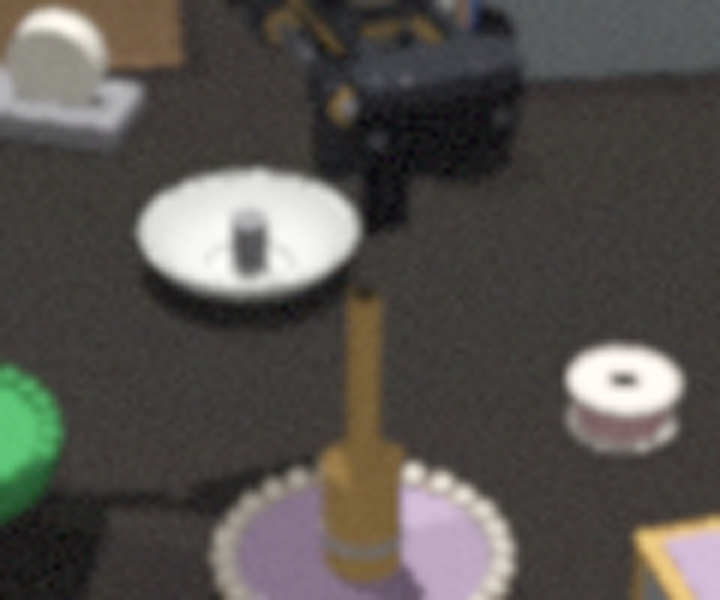

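The tube stands upright in the socket and the plug is in the dish. As a check, and to re-seat it if needed, I'll touch its top gently with closed fingertips. Contact should come near z = 0.172 if it stayed home.

Call:
send_rows(
  moves=[0, 0, 0, 0.1, 0, 0, -1, 0, 0, 0, 0, 0, 0, -1, 0, 0, 0, 0, 0, 0, -1, 0, 0, 0, 0, 0, 0, -1, 0, 0, 0, 0, 0, 0, -1, 0, 0, 0, 0, 0, -2, -1, 0, 0, 0, 0, 0, -2, -1, 0, 0, 0, 0, 0, -0.8, -1, 0, 0, 0, 0, 0, -0.2, -1, 0, 0, 0, 0, 0, 0, -1, 0, 0, 0, 0, 0, 0, -1],
)

```text
time_s: 21.25
position: [0.5753, -0.0096, 0.1799]
tcp_rot: [[0.967, 0.256, 0.002], [0.256, -0.967, -0.0], [0.002, 0.001, -1.0]]
force: [0.4, 0.0, 0.8]
opening: 0.004
```

Call:
send_rows(
  moves=[0, 0, 0, 0, 0, -0.1, -1, 0, 0, 0, 0, 0, -0.1, -1, 0, 0, 0, 0, 0, 0, -1],
)

```text
time_s: 21.55
position: [0.5746, -0.0095, 0.1773]
tcp_rot: [[0.967, 0.256, 0.0], [0.256, -0.967, -0.0], [0.0, 0.0, -1.0]]
force: [0.1, 0.0, 0.2]
opening: 0.004
```

Call:
send_rows(
  moves=[0, 0, 0, 0, 0, -0.1, -1, 0, 0, 0, 0, 0, -0.1, -1, 0, 0, 0, 0, 0, 0, -1],
)

```text
time_s: 21.85
position: [0.5746, -0.0094, 0.175]
tcp_rot: [[0.967, 0.256, -0.0], [0.256, -0.967, 0.0], [-0.0, -0.0, -1.0]]
force: [-0.7, 1.0, 0.7]
opening: 0.006
```

Call:
send_rows(
  moves=[0, 0, 0, 0, 0, -0.1, -1, 0, 0, 0, 0, 0, -0.1, -1, 0, 0, 0, 0, 0, 0, -1],
)

```text
time_s: 22.15
position: [0.5759, -0.0097, 0.1744]
tcp_rot: [[0.967, 0.257, 0.003], [0.257, -0.967, -0.001], [0.003, 0.002, -1.0]]
force: [0.3, -0.7, 6.5]
opening: 0.007
```

Call:
send_rows(
  moves=[0, 0, 0, 0, 0, -0.1, -1, 0, 0, 0, 0, 0, 0, -1],
)

```text
time_s: 22.35
position: [0.5764, -0.0099, 0.174]
tcp_rot: [[0.967, 0.256, 0.005], [0.256, -0.967, -0.001], [0.004, 0.002, -1.0]]
force: [-0.7, -0.1, 7.5]
opening: 0.004
```

Call:
send_rows(
  moves=[0, 0, 0, 0, 0, -0.1, -1, 0, 0, 0, 0, 0, 0, -1],
)

```text
time_s: 22.55
position: [0.577, -0.01, 0.1738]
tcp_rot: [[0.967, 0.257, 0.006], [0.257, -0.967, -0.001], [0.006, 0.003, -1.0]]
force: [-0.7, -0.3, 11.3]
opening: 0.001
```

Call:
send_rows(
  moves=[0, 0, 0, 0, 0, -0.1, -1, 0, 0, 0, 0, 0, 0, -1],
)

```text
time_s: 22.75
position: [0.5777, -0.0101, 0.1735]
tcp_rot: [[0.967, 0.256, 0.008], [0.256, -0.967, -0.002], [0.007, 0.004, -1.0]]
force: [-0.8, -0.5, 13.4]
opening: 0.009
```

Call:
send_rows(
  moves=[0, 0, 0, 0, 0, -0.1, -1, 0, 0, 0, 0, 0, 0, -1],
)

```text
time_s: 22.95
position: [0.5782, -0.0102, 0.1732]
tcp_rot: [[0.966, 0.257, 0.009], [0.257, -0.967, -0.002], [0.009, 0.004, -1.0]]
force: [-0.4, -0.2, 17.7]
opening: 0.005
```

The top resists firmly (17.7 N, z ≈ 0.173, no sliding), so it is seated on the bottom. I'll retreat now.

Call:
send_rows(
  moves=[0, 0, 0, 0, 0, 0.3, -1, 0, 0, 0, 0, 0, 0.4, -1, 0, 0, 0, 0, 0, 2, -1, 0, 0, 0, 0, 0, 3, -1, 0, 0, 0, 0, 0, 3, -1, 0, 0, 0, -2, 3, 0, -1, 0, 0, 0, -3, 4, 0, -1, 0, 0, 0, -3, 4, 0, -1, 0, 0, 0, -2, 2, 0, -1, 0, 0, 0, 0, 0, 0, -1, 0, 0, 0, 0, 0, 0, -1, 0, 0, 0, 0, 0, 0, -1, 0, 0, 0, 0, 0, 0, -1],
)

```text
time_s: 24.25
position: [0.4757, 0.1197, 0.2559]
tcp_rot: [[0.967, 0.255, 0.0], [0.255, -0.967, -0.0], [0.0, 0.0, -1.0]]
force: [-0.6, 0.1, 0.2]
opening: 0.003
```

Run:
```python
from ov import *
d=snap("side","s12");t=snap("top","t12")
s=read_state();p=s["position"];print(p,s["force"],s["time_s"])
T=(.5742,-.0094)
ov("s12","s12c",(270,130,390,230),6,[(T,.008,.1724,(0,0,255)),(T,.008,.085,(0,0,255))])
```

```text
[0.47536655 0.11976538 0.25584683] [ 1.01053723 -0.77675913 -0.96469056] 24.35
```

View pics/s12c.png

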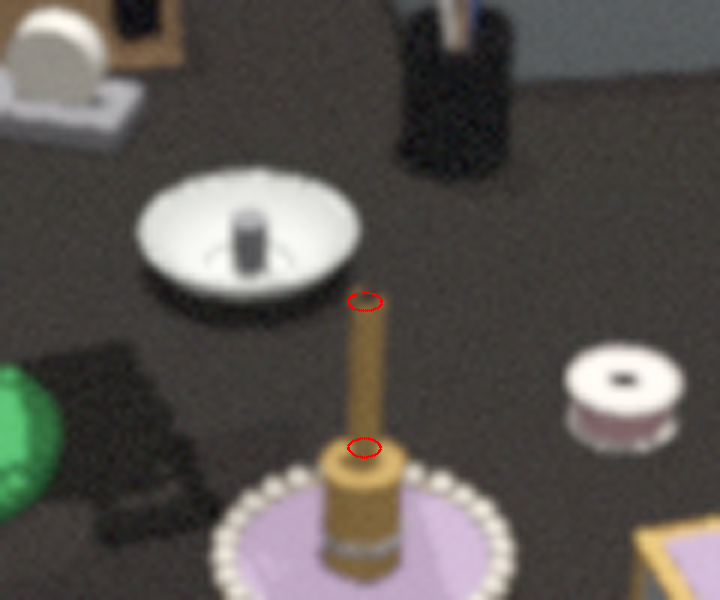

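View pics/t12.png

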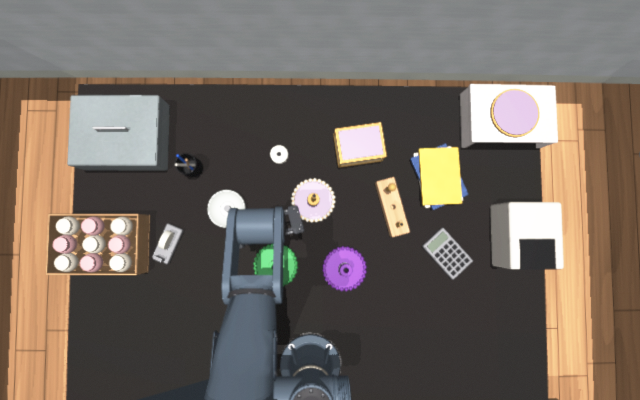

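View pics/s12.png

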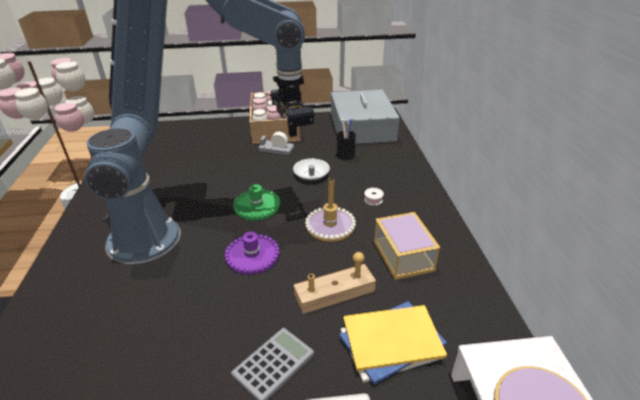

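```bash
python3 -c "
from rig import hand_in
print(hand_in())"
```

```text
the job is handed in; nothing more can be done
None
```

I put the grey plug in the white dish and pushed the tall plain upright (middle rack hole) down into the lilac stand's socket. It is standing there, released. The job is handed in, with about 24 s of robot time used.

- **Insertion:** I read about 9 N at the grip ring, then about 4.5 N while it slid. With the foot about 32 mm deep the force climbed to about 21 N and the upright barely moved further. The tube did not slip in the jaws.
- **Seating check:** After letting go I touched the top with closed fingertips, up to about 18 N. It held firm near z = 0.173 m, against 0.1727 m expected. I could not read the seat itself, so "home" rests on these forces and heights.
- **Final pictures:** The plug stands in the middle of the dish and the upright looks vertical. The other two uprights are still in the rack, everything else looks unmoved and the arm is clear.
- **Disagreements:** The cameras differed by 1–2 mm on the socket's position. I settled that by comparing the tube with the bore in the same picture. The last side view put the tube's top about 1–2 mm higher than calculated, which is within the camera calibration error.

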